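Bed a plaster plug in the moulding board's three-point nest

TASK

Lift the large round plaster plug onto the moulding board, standing upright between the sliding stop and the two steel posts, and nudge it home with the fingers until it bears evenly on both posts, with a steady 5 N or so on each for a moment. Then slide the stop up until its pad presses the plug just as firmly, so that the plug stays pinched at three points. The plaster is soft and bruises at 10 N, and the other things on the table are to be left alone.

Things in the scene. Friction and masses are not known exactly. Their poses are not given: they have to be found in the camera images.
- plug: The work piece: the larger of two white plaster discs, an upright cylinder 60 mm across and 40 mm high (rims chamfered 2 to 3 mm), about 160 g. Origin at the centre of its underside, z up. It starts standing on the table.
- board: Plywood slab fixed to the table, 270 mm (its x) by 150 mm (its y), 18 mm thick; origin at the centre of its underside. Its +x runs from the sliding stop to the two posts: plug and stop are pushed home that way. Two aluminium strips guiding the stop, 8 mm wide, 8 mm high, lie on top from x = -120 to 0 mm, centred at y = +-21 mm; from x = 0 to the posts the top is bare.
- nest (a point): Where the axis of the plug stands when it is home: on the board's top surface, at x = +60 mm, y = 0 in the board's frame. Axes as the board's.
- post_left: Fixed upright steel post, 12 mm across, 32 mm high, on the board's top; origin at the centre of its foot, 23.1 mm beyond the nest point along the board's x and 27.6 mm to +y. A plug that is home touches it. With the plug home, a push of P newtons on it along the board's +x, free of side force, puts about 0.78 P on each post, less the plug's drag of about 1 N.
- post_right: The same post on the -y side, 23.1 mm beyond the nest point and 27.6 mm to -y. Finger pads grip the plaster: pushed by them, the plug can catch on one post alone and shows it as a side force; ease it sideways, towards the other post. The plaster bruises above about 10 N on either post or on the stop's pad.
- stop (a joint): Sliding stop, travel in m along the board's +x: 0 = fully back, grows towards the posts; 0.080 when its pad touches a plug that is home, 0.085 at most. It starts between 0 and 0.012. It drags with about 2 N and stays where it is left.
- stop_pad: Flat upright smooth white plastic pad on the front of the stop, 28 mm wide, from 2 to 24 mm above the board's top; origin in its front face at the level of the board's top. The front face meets the plug 30 mm behind the nest point.
- stop_back (a point): Centre of the stop's flat upright back face, 36 mm behind the pad's front, 40 mm above the board's top. The back is 32 mm wide and runs from 2 to 59 mm above the board's top (its upper half is a 12 mm thick grip plate): push it here, towards the board's +x. Behind it are only the 8 mm high guide strips.
- small_disc: The smaller plaster disc, 40 mm across and 26 mm high, not wanted: leave it. Origin at the centre of its underside. It and the plug may have changed places.
- cup_a: Clear plastic cup, 72 mm across and 85 mm high, standing beyond the work area: leave it. Origin under its centre.
- cup_b: A second such cup: leave it.
- tube: Upright cardboard tube, 48 mm across and 170 mm high: leave it. Origin under its centre.
- dome: White plaster dome, 90 mm across and 45 mm high: leave it. Origin under its centre.
- wax_lump: Dark lump of wax, 68 mm across and 34 mm high: leave it. Origin under its centre.

How it is judged:
By the outcome, as a careful person would: the job done as asked, in the order asked, and still so for the second after the job is handed in, with the robot touching nothing.
It also fails if it takes over 69 s, if anything falls off the work surface, if the arm or the gripper's body presses on something with over 40 N, if the wrist force passes 120 N, or if a joint passes its speed limit or range.

ROBOT

A 6-joint arm with a two-finger parallel gripper is mounted at the origin on the work surface. World frame = base frame: x ahead of the robot, y to its left, z up, the work surface at z = 0. Lengths are in mm, angles in rad, forces in N, time in s.
With the tool pointing down it reaches from about 275 to 750 mm from the base axis. Payload 10.2 kg.
Tool frame: the origin (TCP) lies at the very end of the fingers, on their centre line; the grasp point (between the pads) lies 19 mm behind it; z points along the fingers, y is the direction in which the jaws open and shut (so a half turn about z gives the same grasp; the last joint's range is limited). The gripper opens to 85 mm and grips with 20 to 120 N. Pads are 22 mm wide; open, the fingers measure 114 mm over their backs; the gripper's body (76 mm by 85 mm) begins 54 mm behind the grasp point. The pads swing forward as they close: fully open they stand 13 mm farther back than shut.
Start: joints at [-1.44, 0.313, 1.498, -0, 1.331, -0.223], TCP at [181.882, -492.494, 208.294] pointing down, gripper open.
Joint ranges: [-2.94, 2.94], [-0.97, 2.17], [0.19, 2.56], [-1.23, 4.37], [0.02, 3.11], [-2.88, 2.88]. Speed limits (rad/s): [2.39, 2.39, 3.01, 3.14, 3.14, 3.14].

INTERFACE

Orientations are given as a unit quaternion [w, x, y, z].
In Python, from rig import * gives the robot as it stands. The module is installed in compiled form; this text tells all that it offers.
- The arm moves only by the shell command python3 -m crank 'ROWS' [FORCE]. ROWS is a JSON object of lists of equal length, an entry for each row: "dp": the shift along the world's x, y, z in cm, a list of three; "delta_rot": the turn, a rotation vector about the world's x, y, z in degrees, a list of three; "claw": the closure in counts, from 0 (fully open) to 255 (shut). A call has 1 to 10 rows; each row shifts and turns the commanded pose from where the row before left it; what a row does not reach is not made up. A row lasts 1/10 s, in which the tool goes at most 50 mm and 8.59 degrees, less where a joint would pass 70% of its speed; a pose out of reach is approached as far as the arm can. A call is refused whole if a number of a shift passes 5 or a number of a turn 8.59, either way. A call with a gripper value outside its range is refused whole. The fingers move at their own pace and stop on an object; FORCE is the grip in N (left out, the last holds). Time passes only in rows, so rows that do not move let the fingers close. It gives the time, the measured TCP pose, the force and the opening at its end, in the units of the state.
- sense(): the state, without advancing time (a new reading comes with each control period).
- capture(name): name is "side" or "top" or "wrist"; returns (picture, depth): 400x640x3 uint8, red, green, blue; 400x640 float32, mm along the optical axis (not along the pixel's ray), 0 where there is no reading.
- camera_model(name): a dict with "fx", "fy", "cx", "cy" (pixels), "dist_coeffs" ([k1, k2, p1, p2, k3] as OpenCV has them; the pictures are not rectified), "cam_to_world" (4x4, takes a point from camera to world coordinates); the wrist camera has in their place "T_tool_cam" (4x4, takes a point from camera to tool coordinates, whose origin is the TCP and whose axes are the flange's). Camera axes: x right, y up, looking along -z (the intrinsics and any distortion apply to the point x, -y, -z); pixel columns grow to the right and rows downward; lengths in mm; the calibration is good to about 2 mm. A picture is of the moment at which its call begins: read the wrist's pose just before it. camera_model takes no time and is no camera call.
- finish_job(): hands the job in, once; it reports no verdict.
Trained networks look in the newest picture that a camera, given by its name, has taken for a name from the list of things; names that differ only in an ending like _2 or _b are one class to them, and where a whole thing is asked for, a point or a joint stands for the part that bears it (a point fixed in the world has none). Each returns a list of dicts, best first, with "p" (0 to 1); they miss things now and then, are a little off and sometimes report something else, mostly with a low value. They report only what shows in the picture. A call takes as long as a camera call.
- boxes_of(camera, target): "centre" ([column, row] in pixels, amid what is visible of it).
- masks_of(camera, target): "region" (400x640 bool, what is visible of it) and "centre" ([column, row] in pixels, amid what is visible of it).
- pinpoint(camera, target): "centre" ([column, row] in pixels: a listed point, or the origin of a listed thing).
The state is a dict: "time_s": time; "joints": joint angles; "dq": joint speeds; "tau": joint torques, N m; "eef_pos": TCP position; "ee_rot": TCP orientation; "force": force on the tool from outside, world axes, zero at the start; "wrist_torque": the same for the moment, N m; "grip_width": opening from 0.0 (shut) to 1.0 (fully open).
Only numpy, scipy, OpenCV 4.12 (cv2) and the standard library are available. Lean on these libraries where they do the work, as an engineer would, in place of code of your own. Each camera call takes 0.05 s, during which the arm holds its last target.

## Working session

There is one attempt and no reset: what is moved stays moved. The work goes in short steps, Python scripts to look and compute and a shell command to move; the robot and the scene stay as the last step left them, time stands still between calls to the robot, and variables do not carry over. Pictures are saved under pics/ and viewed, and the job is handed in when it is done.

```bash
mkdir -p pics; ls
python3 - <<'E'
from rig import *
import cv2
s=sense();print(s)
for n in ["side","top","wrist"]:
    im,d=capture(n);cv2.imwrite(f"pics/{n}0.png",im[:,:,::-1]);
    m=camera_model(n);print(n,{k:(v if not hasattr(v,'tolist') else v.tolist()) for k,v in m.items()})
E
```

```text
pics
{'time_s': 0.0, 'joints': array([-1.44040846e+00,  3.13425743e-01,  1.49843823e+00, -4.72741280e-06,
        1.33100376e+00, -2.23387870e-01]), 'dq': array([-0.00012586,  0.00078894,  0.00116054, -0.00069017,  0.00035899,
        0.00111972]), 'tau': array([-1.63980934e-03, -4.12269616e+01, -2.59745747e+01, -2.69933844e-04,
        4.17084244e-03,  9.79975908e-06]), 'eef_pos': array([ 181.83708858, -492.19715718,  207.74707835]), 'ee_rot': array([-6.36955611e-04,  9.84395792e-01,  1.75967380e-01,  2.73416016e-05]), 'force': array([-0.65389334,  0.28470063, -0.14019338]), 'wrist_torque': array([-0.02988163, -0.03484885,  0.02194842]), 'grip_width': 1.0039400033986559}
side {'fx': 476.39517537831574, 'fy': 476.39517537831574, 'cx': 315.85976362633676, 'cy': 199.95533608179824, 'dist_coeffs': [-0.08320953522259496, 0.0, 0.0, 0.0, 0.0], 'cam_to_world': [[-0.9536188261616424, 0.1988934693330567, -0.22594805209771474, 375.1435621960711], [-0.30099119105549443, -0.6398366211207929, 0.7071162571881102, 822.3164615168217], [-0.0039290325890773935, 0.7423277484570997, 0.6700254297961583, 
[... 267 characters left out ...]
0147622370651688, 366.4869648015796], [-0.9984667212987693, 0.054346262139288525, -0.010520943416508898, 3.6889023149140807], [0.0006607524265915177, 0.20174965272743986, 0.9794368999739536, 1328.883148684933], [0.0, 0.0, 0.0, 1.0]]}
wrist {'fx': 347.34726658178283, 'fy': 347.34726658178283, 'cx': 321.51197946640684, 'cy': 204.5880282234995, 'dist_coeffs': [-0.061703497749968944, 0.0, 0.0, 0.0, 0.0], 'T_tool_cam': [[0.0009068846121834358, 0.9592248399451956, 0.28264267900020595, 71.37909642806657], [0.9999994068676964, -0.001040390632747095, 0.0003222601208665617, 0.8125294105172376], [0.0006031787085052367, 0.2826422191029582, -0.959225214512213, -165.19012572824417], [0.0, 0.0, 0.0, 1.0]]}
```

View pics/top0.png

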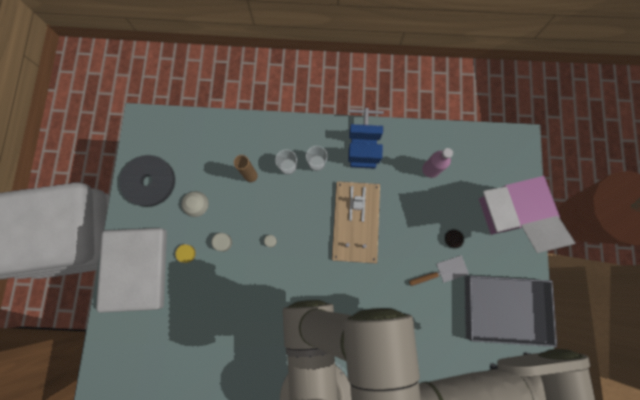

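View pics/side0.png

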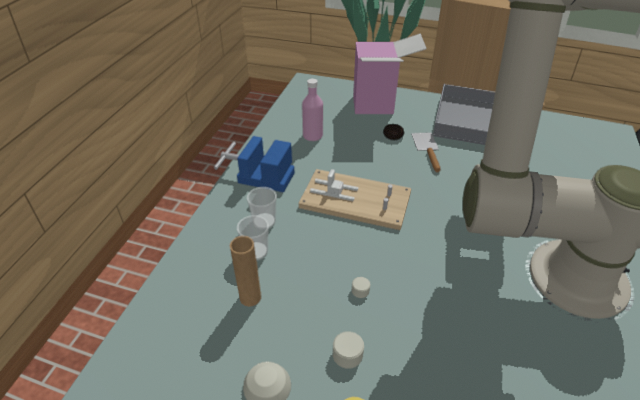

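```bash
cat > h.py <<'E'
from rig import *
import numpy as np, cv2
from scipy.spatial.transform import Rotation as R
def T_cam(n, s=None):
    m=camera_model(n)
    if n!="wrist": return np.array(m["cam_to_world"])
    s=s or sense(); T=np.eye(4); q=s["ee_rot"]; T[:3,:3]=R.from_quat([q[1],q[2],q[3],q[0]]).as_matrix(); T[:3,3]=s["eef_pos"]
    return T@np.array(m["T_tool_cam"])
def und(n,px):
    m=camera_model(n);K=np.array([[m["fx"],0,m["cx"]],[0,m["fy"],m["cy"]],[0,0,1.]])
    return cv2.undistortPoints(np.array(px,float).reshape(-1,1,2),K,np.array(m["dist_coeffs"])).reshape(-1,2)
def onplane(n,px,z,T=None):
    T=T_cam(n) if T is None else T
    u=und(n,px); d=np.c_[u[:,0],-u[:,1],-np.ones(len(u))]@T[:3,:3].T
    k=(z-T[2,3])/d[:,2]; return T[:3,3]+d*k[:,None]
def cloud(n,depth,mask=None,T=None):
    T=T_cam(n) if T is None else T
    v,u=np.nonzero((depth>0)&(mask if mask is not None else True))
    q=und(n,np.c_[u,v]); z=depth[v,u]
    return np.c_[q[:,0]*z,-q[:,1]*z,-z]@T[:3,:3].T+T[:3,3]
def proj(n,P,T=None):
    T=T_cam(n) if T is None else T
    m=camera_model(n);K=np.array([[m["fx"],0,m["cx"]],[0,m["fy"],m["cy"]],[0,0,1.]])
    p=(np.atleast_2d(P)-T[:3,3])@T[:3,:3]; p=p*[1,-1,-1]
    return cv2.projectPoints(p,np.zeros(3),np.zeros(3),K,np.array(m["dist_coeffs"]))[0].reshape(-1,2)
E
python3 - <<'E'
from h import *
np.set_printoptions(precision=1,suppress=True)
for c in ["top","side"]:
  for t in ["plug","board","nest","post_left","post_right","stop_pad","stop_back","small_disc"]:
    try:
      r=pinpoint(c,t)
    except Exception as e: print(e);continue
    z={"plug":0,"board":0,"small_disc":0,"stop_back":58}.get(t,18)
    for x in r[:3]: print(c,t,round(x["p"],2),np.array(x["centre"]),onplane(c,[x["centre"]],z)[0])
print(sense()["time_s"])
E
```

```text
top board 0.84 [356.3 220.9] [ 562.5 -105.7    0. ]
top nest 0.85 [351.5 237.2] [503.8 -90.2  18. ]
top stop_pad 0.5 [357.  210.6] [ 595.3 -105.3   18. ]
top stop_back 0.7 [359.7 194.3] [ 643.8 -108.9   58. ]
top stop_back 0.62 [353.7 240.5] [489.3 -94.9  58. ]
top small_disc 0.6 [268.9 240.4] [479.3 188.2   0. ]
side plug 0.55 [344.8 356.4] [469.2 346.6   0. ]
side board 0.83 [355.5 199.8] [ 560.9 -105.6   -0. ]
side nest 0.9 [377.7 203.4] [498.8 -89.5  18. ]
side post_left 0.6 [387.6 195. ] [ 480.6 -129.5   18. ]
side post_right 0.63 [387.7 209.2] [469.8 -75.6  18. ]
side post_right 0.49 [390.5 134.5] [ 526.4 -410.    18. ]
side post_right 0.26 [376.5 201.1] [503.6 -97.2  18. ]
side stop_pad 0.46 [341.1 192.4] [ 600.5 -103.1   18. ]
side stop_back 0.83 [330.9 177.5] [ 630.7 -107.7   58. ]
side small_disc 0.66 [361.1 289.2] [477.5 177.1   0. ]
side small_disc 0.37 [348.2 357.2] [462.4 346.3   0. ]
0.95
```

The top view shows the board at about (356,221) px, with its posts toward the robot. The two discs are at (221,241) and (269,240), and the larger, left one is the plug. In the side view the plug is at (348,350). Next I'll go over the board and take a close look with the wrist camera.

```bash
python3 -m crank '{"dp":[[3,2.8,0],[3,2.8,0],[3,2.8,0],[3,2.8,0],[3,2.8,0],[3,2.8,0],[3,2.8,0],[3,2.8,0],[3,2.8,0],[3,2.8,0]],"delta_rot":[[0,0,-4],[0,0,-4],[0,0,-4],[0,0,-4],[0,0,0],[0,0,0],[0,0,0],[0,0,0],[0,0,0],[0,0,0]],"claw":[0,0,0,0,0,0,0,0,0,0]}'
python3 -m crank '{"dp":[[3,2.7,0],[3,2.7,0],[3,2.7,0],[2.8,2.7,0],[0,0,0],[0,0,0],[0,0,0]],"delta_rot":[[0,0,0],[0,0,0],[0,0,0],[0,0,0],[0,0,0],[0,0,0],[0,0,0]],"claw":[0,0,0,0,0,0,0]}'
python3 - <<'E'
from h import *
np.set_printoptions(precision=1,suppress=True)
s=sense();T=T_cam("wrist",s);im,d=capture("wrist");cv2.imwrite("pics/w1.png",im[:,:,::-1]);np.savez("w1.npz",d=d,T=T,im=im)
print(s["eef_pos"],s["time_s"],s["joints"])
for t in ["board","nest","post_left","post_right","stop_pad","stop_back"]:
    z={"board":0,"stop_back":58}.get(t,18)
    for x in pinpoint("wrist",t)[:3]: print(t,round(x["p"],2),np.array(x["centre"]),onplane("wrist",[x["centre"]],z,T)[0])
m=masks_of("wrist","board")[0];P=cloud("wrist",d,m["region"],T)
print(m["p"],np.median(P,0))
Q=P[abs(P[:,2]-np.median(P[:,2]))<5]
r=cv2.minAreaRect(Q[:,:2].astype(np.float32));print(r,Q[:,2].mean())
E
```

```text
time_s: 1.95
eef_pos: [483.0, -211.1, 208.4]
ee_rot: [0.0, 0.999, 0.037, 0.0]
force: [-0.1, -1.4, 0.7]
grip_width: 0.999
time_s: 2.65
eef_pos: [599.4, -105.2, 208.3]
ee_rot: [0.0, 0.999, 0.037, -0.0]
force: [0.1, 0.2, 0.4]
grip_width: 0.999
[ 599.4 -105.2  208.3] 2.65 [-0.4  0.5  1.2 -0.   1.4  1.1]
board 0.85 [319.8 209.5] [ 555.1 -107.4    0. ]
nest 0.65 [318.8 261.1] [ 500.  -110.4   18. ]
post_left 0.63 [332.6 283.3] [ 473.3 -128.2   18. ]
post_right 0.5 [289.5 276.2] [478.6 -78.5  18. ]
stop_pad 0.7 [321.  173.8] [ 599.5 -105.5   18. ]
stop_back 0.82 [324.3 145.8] [ 633.4 -106.1   58. ]
0.89 [ 579.4 -104.9   17.8]
((558.7574462890625, -105.30229949951172), (150.82676696777344, 270.34918212890625), 89.40381622314453) 17.645482384375388
```

View pics/w1.png

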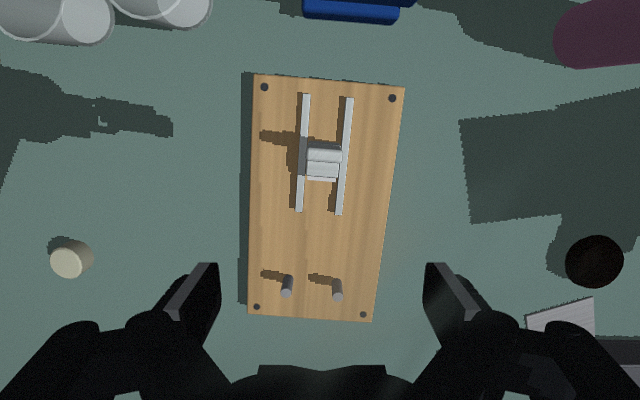

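The wrist picture shows the board from (255,73) to (373,322). The stop is at (322,163), the posts at (287,287) and (337,291), and the small disc at (70,258). Next I'll refine the frame from depth.

Run:
```python
from h import *
np.set_printoptions(precision=2,suppress=True)
f=np.load("w1.npz");d,T=f["d"],f["T"]
P=cloud("wrist",d,None,T)
B=P[(abs(P[:,2]-17.65)<4)&(abs(P[:,0]-559)<150)&(abs(P[:,1]+105)<90)]
# edges: line fits
for lo,hi,nm in [(435,680,'y+'),(435,680,'y-')]:
    xs=np.arange(440,680,8);e=[]
    for x in xs:
        q=B[abs(B[:,0]-x)<4][:,1]
        if len(q)>5:e.append((x,q.max() if nm=='y+' else q.min()))
    e=np.array(e);c=np.polyfit(e[:,0],e[:,1],1);r=e[:,1]-np.polyval(c,e[:,0]);k=abs(r)<2;c=np.polyfit(e[k,0],e[k,1],1);print(nm,c,np.degrees(np.arctan(c[0])),np.polyval(c,559),k.sum())
for nm in ['x+','x-']:
    e=[]
    for y in np.arange(-170,-40,8):
        q=B[abs(B[:,1]-y)<4][:,0]
        if len(q)>5:e.append((y,q.max() if nm=='x+' else q.min()))
    e=np.array(e);c=np.polyfit(e[:,0],e[:,1],1);r=e[:,1]-np.polyval(c,e[:,0]);k=abs(r)<2;c=np.polyfit(e[k,0],e[k,1],1);print(nm,c,np.degrees(np.arctan(c[0])),np.polyval(c,-105),k.sum())
for y in (-130,-77):
    q=P[(abs(P[:,0]-476)<15)&(abs(P[:,1]-y)<15)&(P[:,2]>26)]
    t=q[q[:,2]>46]; print("post",y,len(q),len(t),q.min(0),q.max(0),t.mean(0),(t.min(0)+t.max(0))/2)
q=P[(abs(P[:,0]-610)<50)&(abs(P[:,1]+105)<18)&(P[:,2]>30)]
print("stop",q.min(0),q.max(0)); 
t=q[q[:,2]>72];print("grip top",t.min(0),t.max(0),t.mean(0))
t=q[abs(q[:,2]-37)<6];print("pad",t.min(0),t.max(0))
```

```text
y+ [ -0.01 -25.61] -0.5072817653949392 -30.55699022471397 30
y- [  -0.01 -175.35] -0.5122203768760556 -180.34668019950988 30
x+ [  0.01 694.59] 0.5040169793931498 693.6666002532628 17
x- [  0.01 425.35] 0.5151045857206904 424.4095104005776 17
post -130 197 100 [ 469.58 -137.87   26.46] [ 481.46 -126.44   51.18] [ 476.02 -132.04   49.47] [ 475.23 -131.88   48.68]
post -77 207 105 [469.64 -82.8   26.01] [481.97 -70.85  51.28] [476.36 -76.91  49.43] [475.48 -76.95  48.64]
stop [ 597.59 -123.     30.21] [634.01 -87.02 324.21]
grip top [ 607.03 -123.     72.17] [633.8  -87.02 324.21] [ 612.01 -105.27  290.02]
pad [ 597.59 -121.81   31.12] [634.01 -89.81  43.  ]
```

```bash
python3 -m crank '{"dp":[[-1,4.5,0],[-1,4.5,0],[-1,4.5,0],[-1,4.5,0],[-1,4.5,0],[-1,4.5,0],[-1,4.5,0],[-1,4.5,0],[-1,4.5,0],[-1,4,0]],"delta_rot":[[0,0,-4.7],[0,0,0],[0,0,0],[0,0,0],[0,0,0],[0,0,0],[0,0,0],[0,0,0],[0,0,0],[0,0,0]],"claw":[0,0,0,0,0,0,0,0,0,0]}'
python3 -m crank '{"dp":[[0,0,-3],[0,0,-2],[0,0,0],[0,0,0]],"delta_rot":[[0,0,0],[0,0,0],[0,0,0],[0,0,0]],"claw":[0,0,0,0]}'
python3 - <<'E'
from h import *
np.set_printoptions(precision=2,suppress=True)
s=sense();T=T_cam("wrist",s);im,d=capture("wrist");cv2.imwrite("pics/w2.png",im[:,:,::-1])
print(s["eef_pos"],s["time_s"],s["joints"],s["ee_rot"],s["force"])
for m in masks_of("wrist","plug")[:2]:
    P=cloud("wrist",d,m["region"],T);t=P[abs(P[:,2]-np.percentile(P[:,2],80))<2]
    print(m["p"],m["centre"],len(t),t.mean(0),(t.min(0)+t.max(0))/2,np.ptp(t,0),cv2.minEnclosingCircle(t[:,:2].astype(np.float32)))
E
```

```text
time_s: 4.05
eef_pos: [499.1, 342.5, 208.4]
ee_rot: [-0.0, 1.0, -0.004, 0.0]
force: [1.1, 0.5, 0.3]
grip_width: 0.997
time_s: 4.45
eef_pos: [500.2, 340.4, 159.1]
ee_rot: [-0.0, 1.0, -0.004, 0.0]
force: [0.2, -0.2, 0.8]
grip_width: 1.0
[500.19 340.45 159.06] 4.45 [ 0.4   0.53  1.31 -0.    1.3   1.98] [-0.  1. -0.  0.] [ 0.23 -0.17  0.83]
0.9 [319.3, 225.8] 3036 [464.59 340.73  39.58] [464.09 340.84  39.98] [57.23 57.33  3.91] ((464.0130615234375, 341.04132080078125), 29.117462158203125)
```

View pics/w2.png

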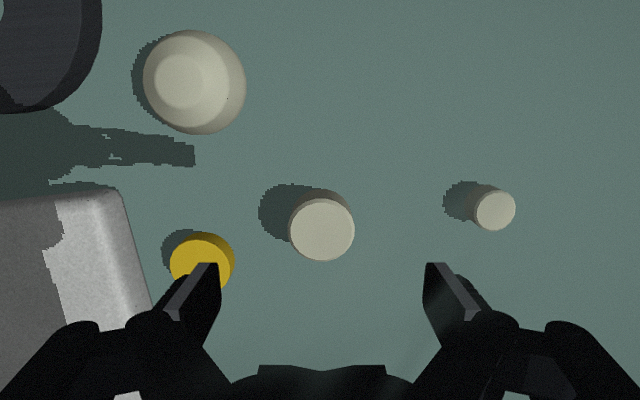

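The larger disc is centred at (321,229) px, world (464.2, 341.0), with its top at 40 mm and 57 mm across inside the chamfer, so it is the plug. I'll descend and grip it.

```bash
python3 -m crank '{"dp":[[-1.8,0.03,-1.5],[-1.8,0.03,-1.5],[0,0,-3],[0,0,-3],[0,0,-3],[0,0,-2],[0,0,-1.2],[0,0,0],[0,0,0]],"delta_rot":[[0,0,0],[0,0,0],[0,0,0],[0,0,0],[0,0,0],[0,0,0],[0,0,0],[0,0,0],[0,0,0]],"claw":[0,0,0,0,0,0,0,0,0]}' 25
python3 -m crank '{"dp":[[0,0,0],[0,0,0],[0,0,0],[0,0,0],[0,0,0],[0,0,0],[0,0,0]],"delta_rot":[[0,0,0],[0,0,0],[0,0,0],[0,0,0],[0,0,0],[0,0,0],[0,0,0]],"claw":[255,255,255,255,255,255,255]}' 25
python3 -m crank '{"dp":[[0,0,0],[0,0,0],[0,0,0]],"delta_rot":[[0,0,0],[0,0,0],[0,0,0]],"claw":[255,255,255]}' 25
```

```text
time_s: 5.45
eef_pos: [464.7, 341.4, 7.6]
ee_rot: [-0.0, 1.0, -0.004, 0.001]
force: [0.3, 0.1, 0.1]
grip_width: 1.005
time_s: 6.15
eef_pos: [464.4, 341.4, 7.5]
ee_rot: [-0.0, 1.0, -0.004, 0.001]
force: [-1.3, -1.1, 5.7]
grip_width: 0.674
time_s: 6.45
eef_pos: [464.4, 341.4, 7.5]
ee_rot: [-0.0, 1.0, -0.004, 0.001]
force: [-0.7, -0.7, 5.3]
grip_width: 0.67
```

```bash
python3 -m crank '{"dp":[[0,0,0.5],[0,0,2],[0,0,3],[0,0,4],[0,0,2],[0.5,-4.2,0],[0.5,-4.2,0],[0.5,-4.2,0],[0.5,-4.2,0],[0.5,-4.2,0]],"delta_rot":[[0,0,0],[0,0,0],[0,0,0],[0,0,0],[0,0,0],[0,0,0],[0,0,0],[0,0,0],[0,0,0],[0,0,0]],"claw":[255,255,255,255,255,255,255,255,255,255]}'
python3 -m crank '{"dp":[[0.5,-4.2,0],[0.5,-4.2,0],[0.5,-4.2,0],[0.5,-4.2,0],[0.2,-4.2,0],[0,-2.6,0],[0,0,0],[0,0,0]],"delta_rot":[[0,0,0],[0,0,0],[0,0,0],[0,0,0],[0,0,0],[0,0,0],[0,0,0],[0,0,0]],"claw":[255,255,255,255,255,255,255,255]}'
python3 - <<'E'
from h import *
s=sense();T=T_cam("wrist",s);im,d=capture("wrist");cv2.imwrite("pics/w3.png",im[:,:,::-1]);np.savez("w3.npz",d=d,T=T)
print(s["eef_pos"],s["force"],s["grip_width"])
im,d=capture("side");cv2.imwrite("pics/s3.png",cv2.resize(im[100:300,240:560,::-1],None,fx=2,fy=2))
P=cloud("wrist",np.load("w3.npz")["d"],None,T)
q=P[(np.hypot(P[:,0]-511,P[:,1]+105)<29.5)&(P[:,2]>140)&(P[:,2]<160)]
if len(q):
  print(len(q),q.mean(0),q.min(0),q.max(0),cv2.minEnclosingCircle(q[:,:2].astype(np.float32)));c=np.linalg.lstsq(np.c_[q[:,:2],np.ones(len(q))],q[:,2],rcond=None)[0];print(c)
E
```

```text
time_s: 7.45
eef_pos: [488.7, 129.5, 121.7]
ee_rot: [0.0, 1.0, -0.004, 0.0]
force: [1.4, 0.8, -1.2]
grip_width: 0.678
time_s: 8.25
eef_pos: [510.7, -104.8, 121.4]
ee_rot: [-0.0, 1.0, -0.004, -0.0]
force: [0.8, 0.7, -1.7]
grip_width: 0.678
[ 510.67346464 -104.82180784  121.39831738] [ 0.82769984  0.70359371 -1.66056055] 0.6776894879624223
13697 [ 513.93847349 -105.10342178  152.83482902] [ 482.09777261 -134.47765672  140.01234066] [540.01910698 -76.54922073 159.92854106] ((511.01397705078125, -105.00630950927734), 29.48406410217285)
[-5.32477045e-02  4.02177486e-04  1.80243143e+02]
```

View pics/w3.png

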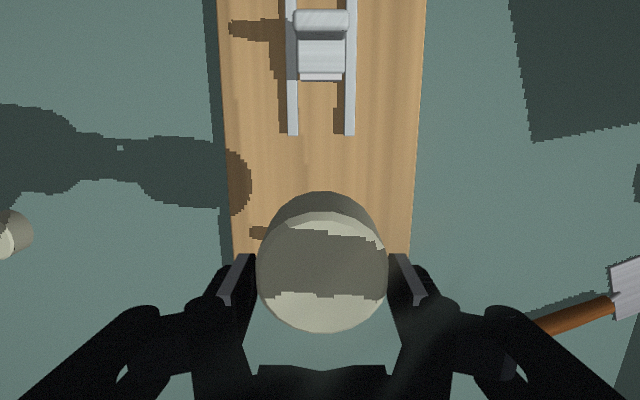

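View pics/s3.png

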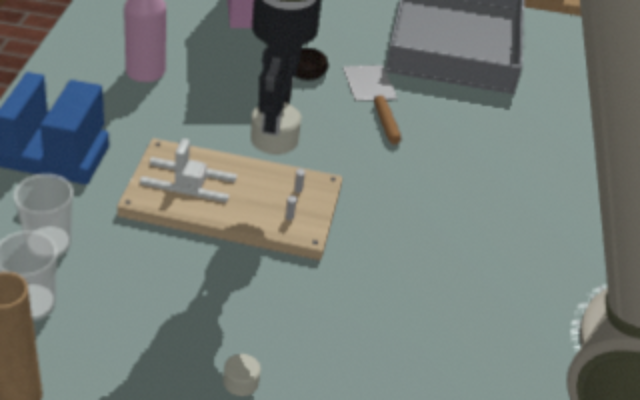

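The plug is held upright over the board's bare part, with its top at (322,262) px and the posts just beyond it. Lowering.

```bash
python3 -m crank '{"dp":[[0,0,-3],[0,0,-3],[0,0,-2],[0,0,-0.8],[0,0,-0.4],[0,0,0],[0,0,-0.1],[0,0,-0.1],[0,0,0]],"delta_rot":[[0,0,0],[0,0,0],[0,0,0],[0,0,0],[0,0,0],[0,0,0],[0,0,0],[0,0,0],[0,0,0]],"claw":[255,255,255,255,255,255,255,255,255]}'
```

```text
time_s: 9.25
eef_pos: [511.1, -105.0, 27.7]
ee_rot: [0.0, 1.0, -0.004, 0.0]
force: [0.3, 0.1, -1.4]
grip_width: 0.673
```

```bash
python3 -m crank '{"dp":[[0,0,-0.05],[0,0,-0.05],[0,0,-0.05],[0,0,0]],"delta_rot":[[0,0,0],[0,0,0],[0,0,0],[0,0,0]],"claw":[255,255,255,255]}';python3 -m crank '{"dp":[[0,0,-0.05],[0,0,0]],"delta_rot":[[0,0,0],[0,0,0]],"claw":[255,255]}'
```

```text
time_s: 9.65
eef_pos: [510.9, -104.9, 25.7]
ee_rot: [-0.0, 1.0, -0.004, -0.0]
force: [0.1, 0.1, -1.3]
grip_width: 0.671
time_s: 9.85
eef_pos: [510.9, -104.9, 25.6]
ee_rot: [0.0, 1.0, -0.004, 0.0]
force: [-1.8, 1.0, 3.8]
grip_width: 0.67
```

```bash
python3 -m crank '{"dp":[[0,0,0],[0,0,0],[0,0,0],[0,0,0],[0,0,0],[0,0,0]],"delta_rot":[[0,0,0],[0,0,0],[0,0,0],[0,0,0],[0,0,0],[0,0,0]],"claw":[0,0,0,0,0,0]}'
python3 -m crank '{"dp":[[0,0,1],[0,0,3],[0,0,3],[0,0,0],[2.7,0,0],[2.8,0,0],[0,0,0],[0,0,0],[0,0,0],[0,0,0]],"delta_rot":[[0,0,0],[0,0,0],[0,0,0],[0,0,0],[0,0,0],[0,0,0],[0,0,0],[0,0,0],[0,0,0],[0,0,0]],"claw":[0,0,0,0,255,255,255,255,255,255]}'
python3 - <<'E'
from h import *
np.set_printoptions(precision=2,suppress=True)
s=sense();T=T_cam("wrist",s);im,d=capture("wrist");cv2.imwrite("pics/w4.png",im[:,:,::-1])
print(s["eef_pos"],s["force"],s["grip_width"])
P=cloud("wrist",d,None,T)
q=P[(np.hypot(P[:,0]-511,P[:,1]+105)<40)&(abs(P[:,2]-58)<2)]
if len(q): print(len(q),q.mean(0),q.min(0),q.max(0),cv2.minEnclosingCircle(q[:,:2].astype(np.float32)))
E
```

```text
time_s: 10.45
eef_pos: [510.9, -104.9, 25.3]
ee_rot: [0.0, 1.0, -0.004, -0.0]
force: [0.4, 0.5, -0.5]
grip_width: 0.996
time_s: 11.45
eef_pos: [565.2, -104.9, 95.4]
ee_rot: [-0.0, 1.0, -0.004, -0.0]
force: [-0.5, 0.0, -0.2]
grip_width: 0.006
[ 565.23 -104.88   95.36] [-0.51  0.04 -0.18] 0.006075978500718815
77 [ 520.15 -113.23   56.91] [ 513.04 -134.4    56.01] [527.16 -77.09  58.21] ((514.3697509765625, -105.74932861328125), 28.679237365722656)
```

View pics/w4.png

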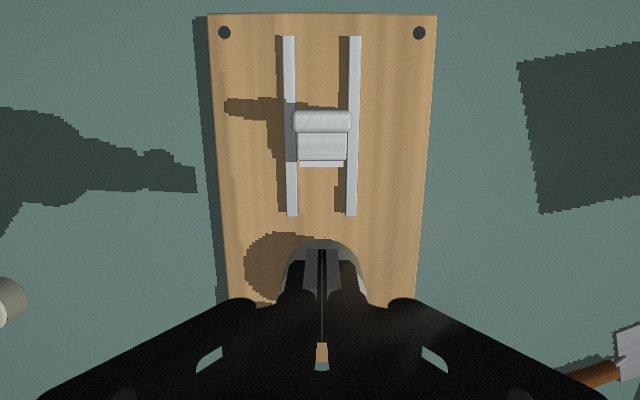

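The closed fingers are at (322,275) px behind the plug, which stands as expected in front of them. I'll descend behind it.

```bash
python3 -m crank '{"dp":[[0,0,-2.5],[0,0,-2.5],[0,0,-1.5],[0,0,-0.4],[0,0,0],[0,0,0],[0,0,0]],"delta_rot":[[0,0,0],[0,0,0],[0,0,0],[0,0,0],[0,0,0],[0,0,0],[0,0,0]],"claw":[255,255,255,255,255,255,255]}'
python3 - <<'E'
from h import *
F=[]
im,d=capture("side");cv2.imwrite("pics/s5.png",cv2.resize(im[150:250,280:440,::-1],None,fx=4,fy=4,interpolation=cv2.INTER_CUBIC))
for i in range(4):
    capture("top");F.append(sense()["force"])
print(np.array(F),sense()["eef_pos"])
E
```

```text
time_s: 12.2
eef_pos: [566.3, -105.1, 27.3]
ee_rot: [0.0, 1.0, -0.004, 0.001]
force: [-0.1, -0.2, 0.1]
grip_width: 0.002
[[ 0.89617509  0.38041504 -0.3557901 ]
 [ 0.16078914  0.10464942  0.6419727 ]
 [-0.62924915 -1.22636379  0.1327569 ]
 [ 0.94626242  0.25912913 -0.53413565]] [ 565.99733934 -104.92709247   26.56293878]
```

View pics/s5.png

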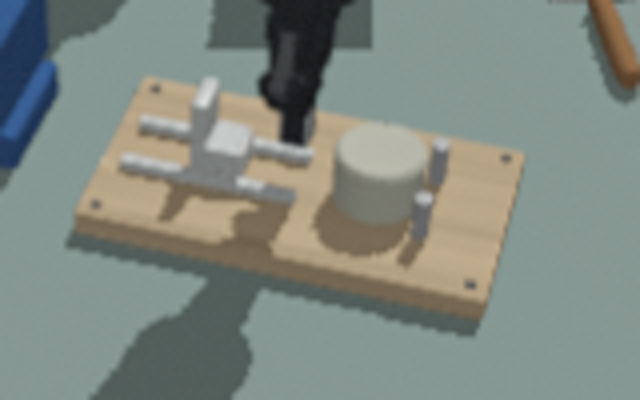

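The plug stands upright between the fingers and the two posts, which are at (440,160) and (422,215) px in the crop. I'll push gently now.

```bash
python3 -m crank '{"dp":[[-0.6,0,0],[-0.4,0,0],[-0.2,0,0],[-0.2,0,0],[-0.2,0,0],[-0.2,0,0],[0,0,0]],"delta_rot":[[0,0,0],[0,0,0],[0,0,0],[0,0,0],[0,0,0],[0,0,0],[0,0,0]],"claw":[255,255,255,255,255,255,255]}'
python3 -m crank '{"dp":[[-0.1,0,0],[-0.1,0,0],[-0.1,0,0],[0,0,0]],"delta_rot":[[0,0,0],[0,0,0],[0,0,0],[0,0,0]],"claw":[255,255,255,255]}'
```

```text
time_s: 13.15
eef_pos: [547.7, -104.9, 26.3]
ee_rot: [-0.0, 1.0, -0.004, -0.0]
force: [0.1, 0.6, -0.2]
grip_width: -0.004
time_s: 13.55
eef_pos: [544.8, -104.9, 26.3]
ee_rot: [-0.0, 1.0, -0.004, -0.0]
force: [0.5, -0.0, 0.1]
grip_width: -0.0
```

```bash
for i in 1; do python3 -m crank '{"dp":[[-0.1,0,0],[-0.1,0,0],[0,0,0]],"delta_rot":[[0,0,0],[0,0,0],[0,0,0]],"claw":[255,255,255]}'; done
python3 - <<'E'
from h import *
s=sense();im,d=capture("wrist");cv2.imwrite("pics/w6.png",im[:,:,::-1])
im,d=capture("side");cv2.imwrite("pics/s6.png",cv2.resize(im[150:250,280:440,::-1],None,fx=4,fy=4,interpolation=cv2.INTER_CUBIC))
print(sense()["force"])
E
```

```text
time_s: 13.85
eef_pos: [542.8, -104.9, 26.3]
ee_rot: [-0.0, 1.0, -0.004, -0.0]
force: [-0.1, -0.1, 0.4]
grip_width: -0.004
[-1.63861533  0.63384447  0.85668541]
```

View pics/s6.png

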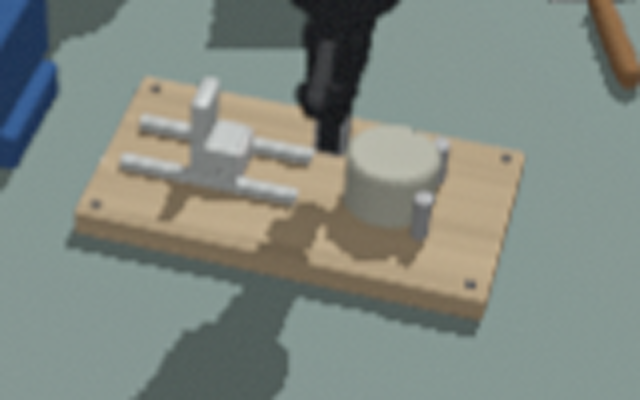

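The plug has moved up against the posts. I'll switch to fine steps.

```bash
python3 -m crank '{"dp":[[-0.03,0,0],[-0.03,0,0],[0,0,0]],"delta_rot":[[0,0,0],[0,0,0],[0,0,0]],"claw":[255,255,255]}'; python3 -m crank '{"dp":[[-0.03,0,0],[0,0,0]],"delta_rot":[[0,0,0],[0,0,0]],"claw":[255,255]}';python3 -m crank '{"dp":[[-0.03,0,0],[0,0,0]],"delta_rot":[[0,0,0],[0,0,0]],"claw":[255,255]}'
```

```text
time_s: 14.25
eef_pos: [542.3, -104.9, 26.3]
ee_rot: [-0.0, 1.0, -0.004, -0.0]
force: [0.2, 0.3, -0.0]
grip_width: -0.005
time_s: 14.45
eef_pos: [541.9, -104.9, 26.3]
ee_rot: [-0.0, 1.0, -0.004, -0.0]
force: [-0.1, 0.4, 0.1]
grip_width: 0.002
time_s: 14.65
eef_pos: [541.6, -104.9, 26.3]
ee_rot: [-0.0, 1.0, -0.004, -0.0]
force: [-0.3, 0.0, -0.4]
grip_width: 0.002
```

```bash
python3 -m crank '{"dp":[[-0.03,0,0],[0,0,0]],"delta_rot":[[0,0,0],[0,0,0]],"claw":[255,255]}'; python3 -m crank '{"dp":[[-0.03,0,0],[0,0,0]],"delta_rot":[[0,0,0],[0,0,0]],"claw":[255,255]}';python3 -m crank '{"dp":[[-0.03,0,0],[0,0,0]],"delta_rot":[[0,0,0],[0,0,0]],"claw":[255,255]}'
```

```text
time_s: 14.85
eef_pos: [541.3, -104.9, 26.3]
ee_rot: [-0.0, 1.0, -0.004, -0.0]
force: [0.3, 0.9, -0.2]
grip_width: 0.001
time_s: 15.05
eef_pos: [541.0, -104.9, 26.3]
ee_rot: [-0.0, 1.0, -0.004, -0.0]
force: [0.5, 0.4, -0.2]
grip_width: 0.0
time_s: 15.25
eef_pos: [540.7, -104.9, 26.3]
ee_rot: [0.0, 1.0, -0.004, -0.0]
force: [0.3, -0.8, -0.0]
grip_width: 0.002
```

Run:
```python
from h import *
F=[]
for i in range(3):
    F.append(sense()["force"]);im,d=capture("side")
print(np.array(F))
cv2.imwrite("pics/s7.png",cv2.resize(im[150:250,280:440,::-1],None,fx=4,fy=4,interpolation=cv2.INTER_CUBIC))
```

```text
[[ 0.30729606 -0.77681132 -0.04232031]
 [ 0.24222265  0.56003496 -0.27750833]
 [ 0.62766665  0.28029449  0.77628923]]
```

View pics/s7.png

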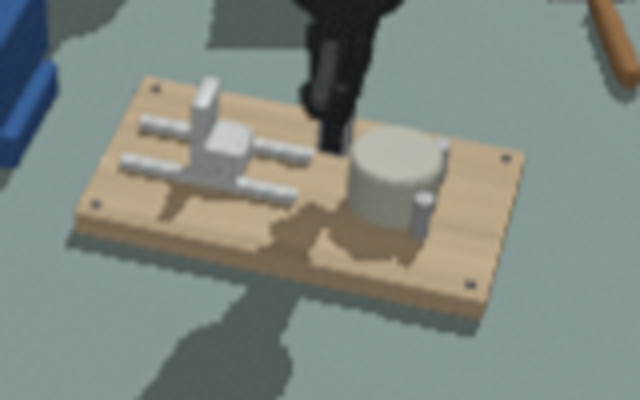

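```bash
python3 -m crank '{"dp":[[-0.04,0,0],[0,0,0]],"delta_rot":[[0,0,0],[0,0,0]],"claw":[255,255]}'|egrep 'eef|force'; python3 -m crank '{"dp":[[-0.03,0,0],[0,0,0]],"delta_rot":[[0,0,0],[0,0,0]],"claw":[255,255]}'|egrep 'eef|force'
```

```text
eef_pos: [540.4, -104.9, 26.3]
force: [0.7, 0.2, -0.2]
eef_pos: [540.1, -104.9, 26.3]
force: [0.5, 1.4, -0.9]
```

```bash
python3 -m crank '{"dp":[[-0.04,0,0],[0,0,0]],"delta_rot":[[0,0,0],[0,0,0]],"claw":[255,255]}'|egrep 'eef|force'
```

```text
eef_pos: [539.6, -104.9, 26.3]
force: [1.5, 0.5, 0.1]
```

```bash
python3 -m crank '{"dp":[[-0.03,0,0],[0,0,0]],"delta_rot":[[0,0,0],[0,0,0]],"claw":[255,255]}'|egrep 'eef|force'
```

```text
eef_pos: [539.4, -104.9, 26.3]
force: [0.4, -1.0, -0.2]
```

```bash
python3 -m crank '{"dp":[[-0.03,0,0],[0,0,0]],"delta_rot":[[0,0,0],[0,0,0]],"claw":[255,255]}'|egrep 'eef|force'
```

```text
eef_pos: [539.1, -104.8, 26.3]
force: [1.9, 0.4, -1.4]
```

```bash
python3 -m crank '{"dp":[[-0.03,0,0],[0,0,0]],"delta_rot":[[0,0,0],[0,0,0]],"claw":[255,255]}'|egrep 'eef|force'
```

```text
eef_pos: [539.1, -104.9, 26.4]
force: [3.0, 1.1, 0.8]
```

```bash
python3 -m crank '{"dp":[[-0.03,0,0],[0,0,0]],"delta_rot":[[0,0,0],[0,0,0]],"claw":[255,255]}'|egrep 'eef|force'
```

```text
eef_pos: [539.0, -104.9, 26.5]
force: [4.2, 1.4, -0.1]
```

```bash
python3 -m crank '{"dp":[[-0.03,0,0],[0,0,0]],"delta_rot":[[0,0,0],[0,0,0]],"claw":[255,255]}'|egrep 'eef|force|time'
```

```text
time_s: 17.0
eef_pos: [538.9, -104.9, 26.6]
force: [6.8, 2.1, 1.1]
```

At 6.8 N of push there is a +y side force of about 2 N, so the plug has caught more on the left post (world -y). I'll ease it towards +y.

```bash
python3 -m crank '{"dp":[[0,0.02,0],[0,0.02,0],[0,0,0]],"delta_rot":[[0,0,0],[0,0,0],[0,0,0]],"claw":[255,255,255]}'|egrep 'eef|force|time'
python3 - <<'E'
from h import *
F=[]
for i in range(4):
    F.append(sense()["force"]);im,d=capture("top")
print(np.array(F).mean(0))
E
```

```text
time_s: 17.3
eef_pos: [538.9, -104.8, 26.6]
force: [6.0, 0.1, -0.3]
[5.82479097 0.2085244  0.12844765]
```

```bash
python3 -m crank '{"dp":[[-0.01,0,0],[-0.01,0,0],[0,0,0]],"delta_rot":[[0,0,0],[0,0,0],[0,0,0]],"claw":[255,255,255]}'|egrep 'eef|force|time'
python3 - <<'E'
from h import *
F=[]
for i in range(5):
    F.append(sense()["force"]);im,d=capture("top")
print(np.array(F).mean(0),np.array(F)[:,:2])
E
```

```text
time_s: 17.8
eef_pos: [538.9, -104.8, 26.7]
force: [4.8, 0.9, 0.5]
[6.02404719 0.10514769 0.22803016] [[ 4.8128089   0.87164755]
 [ 6.86281526 -0.12567628]
 [ 6.54001142 -0.22701549]
 [ 5.74445025  0.04590855]
 [ 6.16015012 -0.03912587]]
```

```bash
python3 -m crank '{"dp":[[-0.02,0,0],[0,0,0]],"delta_rot":[[0,0,0],[0,0,0]],"claw":[255,255]}'|egrep 'eef|force|time'
python3 - <<'E'
from h import *
F=[]
for i in range(5):
    F.append(sense()["force"]);im,d=capture("top")
print(np.array(F).mean(0),np.array(F)[:,:2])
E
```

```text
time_s: 18.25
eef_pos: [538.9, -104.8, 26.8]
force: [6.6, -0.5, -0.1]
[ 6.57885424  0.15434041 -0.40488094] [[ 6.58108798 -0.46238571]
 [ 6.26779558  0.97346618]
 [ 7.04254397 -0.20534899]
 [ 6.09164355 -0.27660319]
 [ 6.91120011  0.74257375]]
```

```bash
python3 -m crank '{"dp":[[-0.02,0,0],[-0.02,0,0],[0,0,0]],"delta_rot":[[0,0,0],[0,0,0],[0,0,0]],"claw":[255,255,255]}'|egrep 'eef|force|time'
python3 - <<'E'
from h import *
F=[]
for i in range(8):
    F.append(sense()["force"]);im,d=capture("side")
print(np.array(F).mean(0),np.array(F)[:,:2])
cv2.imwrite("pics/s8.png",cv2.resize(im[150:250,280:440,::-1],None,fx=4,fy=4,interpolation=cv2.INTER_CUBIC))
E
```

```text
time_s: 18.8
eef_pos: [538.8, -104.9, 26.9]
force: [7.3, 0.9, 0.3]
[8.25313283 0.55567138 0.07871845] [[ 7.33593872  0.87130561]
 [ 8.45699779  1.18836885]
 [ 7.63494569  0.62325583]
 [ 8.9252867   0.48528897]
 [ 8.53058015  0.13805957]
 [ 8.60915766  0.55946751]
 [ 7.65411118 -0.41311889]
 [ 8.87804476  0.99274363]]
```

View pics/s8.png

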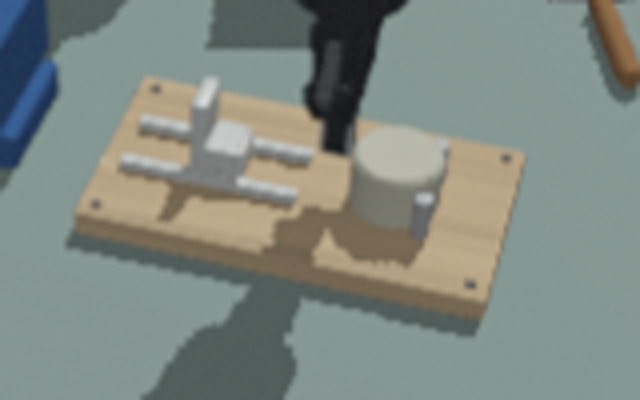

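```bash
python3 -m crank '{"dp":[[0,0.01,0],[0,0,0],[0,0,0],[0,0,0]],"delta_rot":[[0,0,0],[0,0,0],[0,0,0],[0,0,0]],"claw":[255,255,255,255]}'|egrep 'eef|force|time'
python3 - <<'E'
from h import *
F=[]
for i in range(8):
    F.append(sense()["force"]);im,d=capture("top")
print(np.array(F).mean(0),np.array(F).std(0),sense()["joints"],sense()["eef_pos"])
E
```

```text
time_s: 19.6
eef_pos: [538.8, -104.8, 26.9]
force: [8.7, 0.4, 0.1]
[ 8.25849716  0.15816559 -0.12188409] [0.65129997 0.34701082 0.64917932] [-4.05913083e-01  5.70358217e-01  1.62984470e+00  4.57061044e-04
  9.37487499e-01  1.17231305e+00] [ 538.8077287  -104.87153464   26.90650734]
```

The push holds steady at 8.3 N with about 0.2 N side force. I'll back off straight and go behind the stop.

```bash
python3 -m crank '{"dp":[[0.1,0,0],[0.2,0,0],[0.6,0,0],[0.8,0,0],[0,0,3],[0,0,4],[3,0,1],[4,0,0],[3,0,0],[0,0,0]],"delta_rot":[[0,0,0],[0,0,0],[0,0,0],[0,0,0],[0,0,0],[0,0,0],[0,0,0],[0,0,0],[0,0,0],[0,0,0]],"claw":[255,255,255,255,255,255,255,255,255,255]}'
python3 - <<'E'
from h import *
np.set_printoptions(precision=2,suppress=True)
s=sense();T=T_cam("wrist",s);im,d=capture("wrist");cv2.imwrite("pics/w9.png",im[:,:,::-1])
im2,_=capture("side");cv2.imwrite("pics/s9.png",cv2.resize(im2[150:250,280:440,::-1],None,fx=4,fy=4,interpolation=cv2.INTER_CUBIC))
print(s["eef_pos"],s["force"])
E
```

```text
time_s: 21.0
eef_pos: [656.6, -104.1, 105.2]
ee_rot: [-0.0, 1.0, -0.003, 0.0]
force: [-0.5, -0.5, -0.2]
grip_width: -0.001
[ 656.64 -104.1   105.19] [-0.55 -0.46 -0.18]
```

View pics/s9.png

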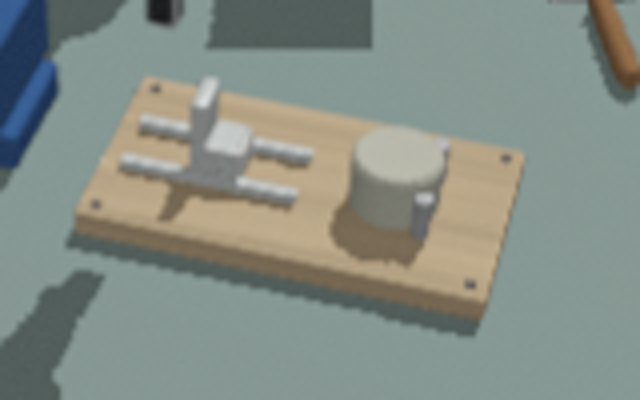

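View pics/w9.png

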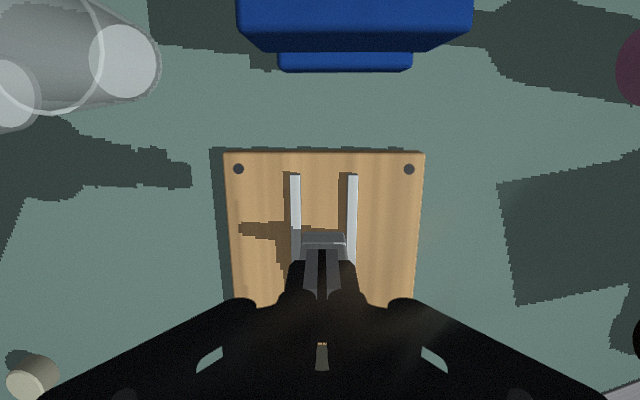

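The plug stands home on both posts in the side crop at (398,178). The fingers are just behind the stop's grip plate in the wrist view at (322,240). Descending.

```bash
python3 -m crank '{"dp":[[0.5,-0.2,0],[0,0,-2],[0,0,-2],[0,0,-1.5],[0,0,-0.3],[0,0,0],[0,0,0]],"delta_rot":[[0,0,0],[0,0,0],[0,0,0],[0,0,0],[0,0,0],[0,0,0],[0,0,0]],"claw":[255,255,255,255,255,255,255]}'
python3 -m crank '{"dp":[[-0.5,0,0],[-0.3,0,0],[-0.2,0,0],[-0.2,0,0],[-0.2,0,0],[-0.2,0,0],[0,0,0]],"delta_rot":[[0,0,0],[0,0,0],[0,0,0],[0,0,0],[0,0,0],[0,0,0],[0,0,0]],"claw":[255,255,255,255,255,255,255]}'
python3 - <<'E'
from h import *
F=[]
for i in range(3):
    F.append(sense()["force"]);im,d=capture("side")
print(np.array(F).mean(0))
cv2.imwrite("pics/s10.png",cv2.resize(im[150:250,280:440,::-1],None,fx=4,fy=4,interpolation=cv2.INTER_CUBIC))
E
```

```text
time_s: 21.8
eef_pos: [659.9, -106.6, 49.4]
ee_rot: [0.0, 1.0, -0.004, 0.001]
force: [-0.8, 0.6, 0.2]
grip_width: 0.002
time_s: 22.5
eef_pos: [643.4, -106.4, 48.4]
ee_rot: [0.0, 1.0, -0.004, 0.0]
force: [0.8, 0.2, -0.5]
grip_width: 0.0
[ 0.32337758  0.2628839  -0.22164831]
```

View pics/s10.png

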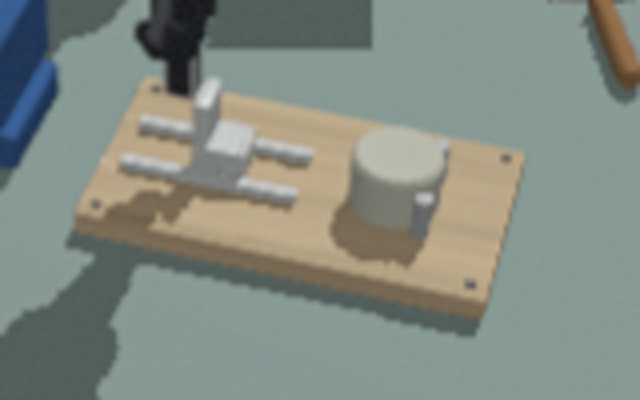

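```bash
python3 -m crank '{"dp":[[-0.3,0,0],[-0.5,0.005,0],[-0.5,0.005,0],[-0.5,0.005,0],[-0.5,0.005,0],[-0.5,0.005,0],[-0.5,0.005,0],[-0.5,0.005,0],[-0.5,0.005,0],[-0.5,0.005,0]],"delta_rot":[[0,0,0],[0,0,0],[0,0,0],[0,0,0],[0,0,0],[0,0,0],[0,0,0],[0,0,0],[0,0,0],[0,0,0]],"claw":[255,255,255,255,255,255,255,255,255,255]}'
python3 -m crank '{"dp":[[-0.3,0,0],[-0.3,0,0],[-0.2,0.005,0],[-0.2,0,0],[-0.1,0,0],[0,0,0]],"delta_rot":[[0,0,0],[0,0,0],[0,0,0],[0,0,0],[0,0,0],[0,0,0]],"claw":[255,255,255,255,255,255]}'
python3 - <<'E'
from h import *
F=[]
for i in range(3):
    F.append(sense()["force"]);im,d=capture("side")
print(np.array(F).mean(0))
cv2.imwrite("pics/s11.png",cv2.resize(im[150:250,280:440,::-1],None,fx=4,fy=4,interpolation=cv2.INTER_CUBIC))
E
```

```text
time_s: 23.65
eef_pos: [595.0, -106.0, 48.3]
ee_rot: [0.0, 1.0, -0.004, 0.0]
force: [2.0, -0.0, 0.0]
grip_width: -0.001
time_s: 24.25
eef_pos: [584.2, -105.9, 48.3]
ee_rot: [-0.0, 1.0, -0.004, -0.0]
force: [1.1, 1.0, 0.1]
grip_width: 0.001
[0.56796329 0.40798271 0.2631988 ]
```

View pics/s11.png

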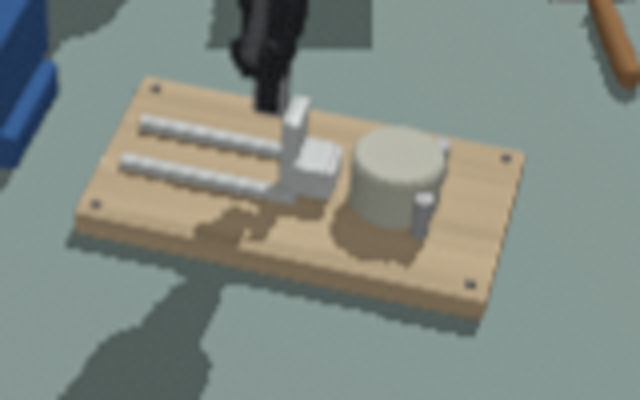

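The stop is sliding along and its pad is about 9 mm short of the plug.

```bash
python3 -m crank '{"dp":[[-0.1,0,0],[-0.1,0,0],[-0.1,0,0],[-0.1,0.005,0],[-0.1,0,0],[-0.1,0,0],[0,0,0]],"delta_rot":[[0,0,0],[0,0,0],[0,0,0],[0,0,0],[0,0,0],[0,0,0],[0,0,0]],"claw":[255,255,255,255,255,255,255]}' | egrep 'eef|force'
python3 -m crank '{"dp":[[-0.05,0,0],[-0.05,0,0],[0,0,0]],"delta_rot":[[0,0,0],[0,0,0],[0,0,0]],"claw":[255,255,255]}' | egrep 'eef|force'
python3 -m crank '{"dp":[[-0.04,0,0],[0,0,0]],"delta_rot":[[0,0,0],[0,0,0]],"claw":[255,255]}' | egrep 'eef|force'
```

```text
eef_pos: [578.2, -105.8, 48.3]
force: [1.5, 0.2, -1.0]
eef_pos: [577.3, -105.8, 48.3]
force: [2.1, 0.3, -1.2]
eef_pos: [577.0, -105.8, 48.3]
force: [1.1, 0.4, -1.2]
```

```bash
python3 -m crank '{"dp":[[-0.04,0,0],[0,0,0]],"delta_rot":[[0,0,0],[0,0,0]],"claw":[255,255]}' | egrep 'eef|force'
```

```text
eef_pos: [576.5, -105.9, 48.3]
force: [2.3, 0.6, -1.4]
```

```bash
python3 -m crank '{"dp":[[-0.04,0,0],[0,0,0]],"delta_rot":[[0,0,0],[0,0,0]],"claw":[255,255]}' | egrep 'eef|force'
```

```text
eef_pos: [576.1, -105.8, 48.3]
force: [2.0, -0.2, -0.3]
```

```bash
python3 -m crank '{"dp":[[-0.03,0,0],[0,0,0]],"delta_rot":[[0,0,0],[0,0,0]],"claw":[255,255]}' | egrep 'eef|force'
```

```text
eef_pos: [575.8, -105.8, 48.3]
force: [2.3, 0.3, -1.4]
```

```bash
python3 -m crank '{"dp":[[-0.03,0,0],[0,0,0]],"delta_rot":[[0,0,0],[0,0,0]],"claw":[255,255]}' | egrep 'eef|force'
```

```text
eef_pos: [575.5, -105.8, 48.3]
force: [2.0, -0.5, -0.5]
```

```bash
python3 -m crank '{"dp":[[-0.03,0,0],[0,0,0]],"delta_rot":[[0,0,0],[0,0,0]],"claw":[255,255]}' | egrep 'eef|force'
```

```text
eef_pos: [575.2, -105.8, 48.3]
force: [1.3, 0.2, -0.6]
```

```bash
python3 -m crank '{"dp":[[-0.02,0,0],[0,0,0]],"delta_rot":[[0,0,0],[0,0,0]],"claw":[255,255]}' | egrep 'eef|force'
```

```text
eef_pos: [575.1, -105.8, 48.3]
force: [2.6, -0.1, -1.1]
```

```bash
python3 -m crank '{"dp":[[-0.02,0,0],[0,0,0]],"delta_rot":[[0,0,0],[0,0,0]],"claw":[255,255]}' | egrep 'eef|force'
```

```text
eef_pos: [575.1, -105.9, 48.3]
force: [3.8, 0.2, -1.9]
```

```bash
python3 -m crank '{"dp":[[-0.02,0,0],[0,0,0]],"delta_rot":[[0,0,0],[0,0,0]],"claw":[255,255]}' | egrep 'eef|force|time'
```

```text
time_s: 27.2
eef_pos: [575.0, -105.8, 48.4]
force: [4.5, 1.0, -1.9]
```

```bash
python3 -m crank '{"dp":[[-0.02,0,0],[-0.02,0,0],[0,0,0]],"delta_rot":[[0,0,0],[0,0,0],[0,0,0]],"claw":[255,255,255]}' | egrep 'eef|force|time'
python3 - <<'E'
from h import *
F=[]
for i in range(4):
    F.append(sense()["force"]);im,d=capture("top")
print(np.array(F).mean(0))
E
```

```text
time_s: 27.5
eef_pos: [574.9, -105.9, 48.4]
force: [7.2, 1.2, -3.3]
[ 6.54067118  0.97046691 -3.42635164]
```

```bash
python3 -m crank '{"dp":[[-0.02,0.01,-0.02],[-0.02,0.0,-0.02],[0,0,0]],"delta_rot":[[0,0,0],[0,0,0],[0,0,0]],"claw":[255,255,255]}' | egrep 'eef|force|time'
python3 - <<'E'
from h import *
F=[]
for i in range(5):
    F.append(sense()["force"]);im,d=capture("top")
print(np.array(F).mean(0))
E
```

```text
time_s: 28.0
eef_pos: [575.0, -105.9, 48.4]
force: [7.5, 1.6, -1.5]
[ 7.64468462  0.90028037 -1.8123544 ]
```

```bash
python3 -m crank '{"dp":[[-0.02,0.01,-0.02],[-0.01,0.01,-0.01],[0,0,0]],"delta_rot":[[0,0,0],[0,0,0],[0,0,0]],"claw":[255,255,255]}' | egrep 'eef|force|time'
python3 - <<'E'
from h import *
F=[]
for i in range(6):
    F.append(sense()["force"]);im,d=capture("side")
print(np.array(F).mean(0))
cv2.imwrite("pics/s12.png",cv2.resize(im[150:250,280:440,::-1],None,fx=4,fy=4,interpolation=cv2.INTER_CUBIC))
E
```

```text
time_s: 28.55
eef_pos: [575.0, -105.9, 48.4]
force: [8.5, -0.0, -1.1]
[ 8.05132969 -0.05006285 -0.58678742]
```

View pics/s12.png

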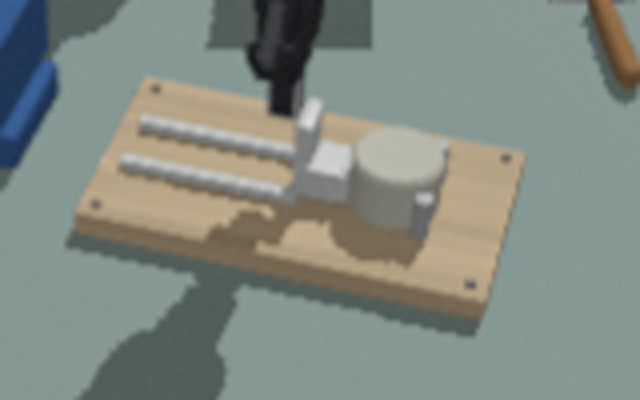

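```bash
python3 -m crank '{"dp":[[-0.02,0,-0.01],[-0.01,0,0],[0,0,0],[0,0,0]],"delta_rot":[[0,0,0],[0,0,0],[0,0,0],[0,0,0]],"claw":[255,255,255,255]}' | egrep 'eef|force|time'
python3 - <<'E'
from h import *
F=[]
for i in range(6):
    F.append(sense()["force"]);im,d=capture("top")
print(np.array(F).mean(0))
E
```

```text
time_s: 29.25
eef_pos: [574.9, -105.9, 48.4]
force: [9.8, 0.8, -0.9]
[ 9.22445927  0.52391915 -0.67862552]
```

The pad force is about 9.2 − 2 ≈ 7 N. Backing off straight and lifting clear.

```bash
python3 -m crank '{"dp":[[0.03,0,0],[0.05,0,0],[0.05,0,0],[0.1,0,0],[0.3,0,0],[0.6,0,0],[0.8,0,0],[0,0,3],[0,0,4],[0,0,3]],"delta_rot":[[0,0,0],[0,0,0],[0,0,0],[0,0,0],[0,0,0],[0,0,0],[0,0,0],[0,0,0],[0,0,0],[0,0,0]],"claw":[255,255,255,255,255,255,255,255,255,255]}' | egrep 'eef|force|time'
python3 -m crank '{"dp":[[1,0,3],[3,0,3],[2,0,0],[0,0,0],[0,0,0]],"delta_rot":[[0,0,0],[0,0,0],[0,0,0],[0,0,0],[0,0,0]],"claw":[255,255,255,255,255]}' | egrep 'eef|force|time'
python3 - <<'E'
from h import *
np.set_printoptions(precision=2,suppress=True)
s=sense();T=T_cam("wrist",s);im,d=capture("wrist");cv2.imwrite("pics/w13.png",im[:,:,::-1])
P=cloud("wrist",d,None,T)
q=P[(np.hypot(P[:,0]-499,P[:,1]+105)<40)&(abs(P[:,2]-58)<1.5)]
if len(q): print("plug",len(q),q.min(0),q.max(0))
q=P[(abs(P[:,0]-547)<30)&(abs(P[:,1]+105)<20)&(P[:,2]>32)&(P[:,2]<90)]
t=q[q[:,2]>70];print("grip",len(t),t.min(0),t.max(0)) if len(t) else 0
im,d=capture("side");cv2.imwrite("pics/s13.png",cv2.resize(im[150:250,280:440,::-1],None,fx=4,fy=4,interpolation=cv2.INTER_CUBIC))
print(s["force"],s["eef_pos"],sense()["time_s"])
E
```

```text
time_s: 30.55
eef_pos: [593.3, -105.6, 149.6]
force: [-0.2, 0.8, -0.2]
time_s: 31.05
eef_pos: [652.4, -105.4, 206.5]
force: [-0.7, 0.3, -0.3]
plug 40 [ 470.34 -109.85   56.64] [ 476.17 -100.07   59.03]
[-0.71  0.26 -0.28] [ 652.4  -105.37  206.46] 31.15
```

View pics/s13.png

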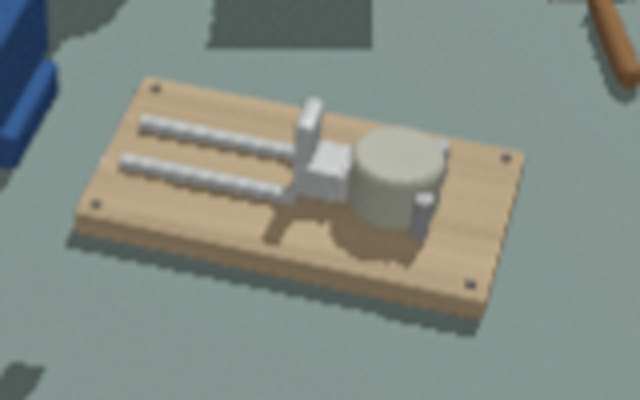

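View pics/w13.png

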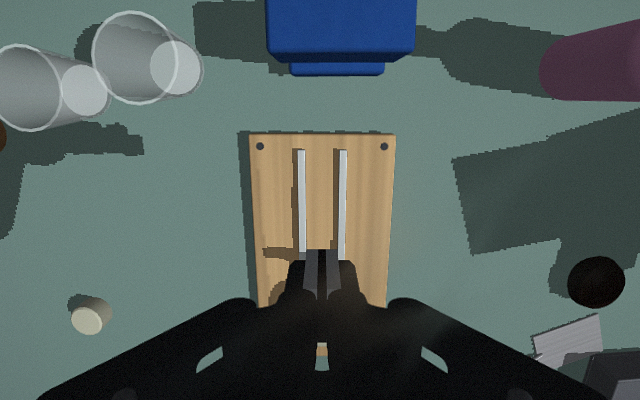

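The side crop shows the pad (350,175) touching the plug and the plug against both posts, unchanged since release. I'll take one clear wrist view with the fingers open before handing in.

```bash
python3 -m crank '{"dp":[[-1,0,1],[-2,0,1],[-2,0,1],[0,0,0],[0,0,0],[0,0,0],[0,0,0]],"delta_rot":[[0,0,0],[0,0,0],[0,0,0],[0,0,0],[0,0,0],[0,0,0],[0,0,0]],"claw":[0,0,0,0,0,0,0]}' | egrep 'eef|force|time'
python3 - <<'E'
from h import *
np.set_printoptions(precision=2,suppress=True)
s=sense();T=T_cam("wrist",s);im,d=capture("wrist");cv2.imwrite("pics/w14.png",im[:,:,::-1])
P=cloud("wrist",d,None,T)
q=P[(np.hypot(P[:,0]-499,P[:,1]+105)<40)&(abs(P[:,2]-58)<1.2)]
print("plug",len(q),(q.min(0)+q.max(0))/2,cv2.minEnclosingCircle(q[:,:2].astype(np.float32)))
q=P[(abs(P[:,0]-547)<30)&(abs(P[:,1]+105)<20)&(P[:,2]>70)&(P[:,2]<90)]
print("grip",len(q),q.min(0),q.max(0))
E
```

```text
time_s: 31.85
eef_pos: [602.7, -105.5, 236.9]
force: [-0.6, -0.8, 0.3]
plug 1629 [ 499.27 -104.47   57.97] ((498.7805480957031, -104.5633773803711), 28.604745864868164)
grip 373 [ 553.21 -120.57   70.51] [564.45 -89.4   78.35]
```

View pics/w14.png

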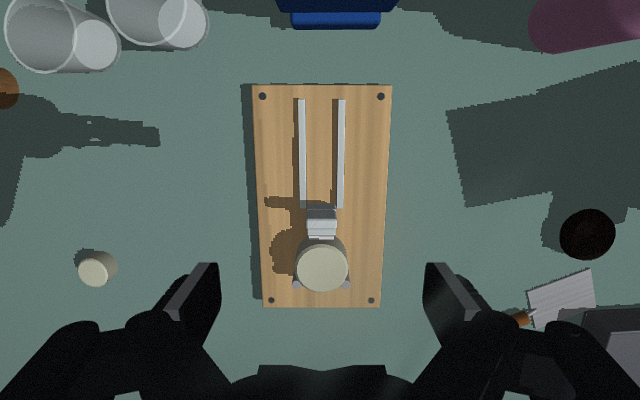

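The wrist view shows the plug (322,265) against both posts, with the pad at (321,237) on it. Its centre measures (499.0, -104.5), against a nest at (499.0, -104.9). Handing in.

```bash
python3 -c "
from rig import *
print(finish_job(), sense()['time_s'])"
```

```text
the job is handed in; nothing more can be done
the job is handed in; nothing more can be done
```

The plug is home against both posts with the stop's pad pressing it, and the job was handed in at about 32 s.

- **Placing:** I gripped the larger disc with 25 N and set it upright on the board about 12 mm short of the posts. I then pushed it home from behind with the closed fingers.
- **Seating on the posts:** It first caught on the left post, with about 2 N of side force, so I eased it sideways. It then held a steady 8.3 N push for about a second with about 0.2 N of side force. By the rule you gave, that is about 5.5 N on each post.
- **Stop:** I slid the stop up until the push on its back read 9.2 N. Less about 2 N of drag, that is about 7 N on the pad and about 5.5 N on each post. I then backed straight off.

**Last checks:** The final pictures show the plug upright and touching both posts, with the pad against it. Its centre measured within 0.5 mm of the nest point, and the stop's back within 1 mm of where it should be. The gripper was open and well clear, and nothing else had been touched.

The pinch force left after the fingers let go could not be measured, only that nothing visibly moved. While pushing, the force readings scattered by about 0.6 N.

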